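Clear the rack reader, seat the vial rack in its corner and hold it for the scan

TASK

The vial rack has to be scanned, but a bottle was left standing on the glass of the code reader: stand that bottle upright in the free middle of the spill tray, between the two bottles already there, and let it go. Then put the vial rack flat on the reader's glass, long side along the long raised edge, push it right up against the long edge and the short stop, and end the program while still holding it there with one steady, firm diagonal push, both down onto the glass and against the long edge, so that it cannot shift during the scan. Do not tip the bottles or the rack over, and leave everything else where it is.

Things in the scene. Friction and masses are not known exactly. Their poses are not given: they have to be found in the camera images.
- reader_corner (a point): Inner corner of the code reader (fixed white box 180 x 250 mm, 60 mm high, dark glass on top), where long raised edge, short stop and glass meet; 62 mm above the bench. +x points square into the long edge, +y along it into the stop, z up. The glass runs from here 132 mm to -x, 191 mm to -y. The seated rack's centre is at -31, -60, +25 mm.
- reader_glass: The reader's flat glass plate, fixed, 134 (x) x 192 (y) mm, 62 mm above the bench, standing 2 mm proud of the housing. Origin: centre of its upper face, 65 mm along -x and 95 mm along -y from reader_corner; axes as there. Rigid; the rack grips it when pressed down and then hardly slides.
- reader_fence: The long raised edge of the reader: fixed aluminium bar, 204 mm along y, 12 mm thick, standing only 10 mm above the glass (fingers that hold the rack must stay higher than that). Origin: middle of its inner face at glass height, 90 mm along -y from reader_corner; its inner face looks to -x.
- reader_stop: The short stop of the reader: fixed aluminium bar, 75 mm along x, 12 mm thick, 10 mm above the glass. Origin: middle of its inner face at glass height, 37.5 mm along -x from reader_corner; its inner face looks to -y.
- rack_mid (a point): Centre of the vial rack (half-way up its block): loose white plastic block, 62 mm (x) x 120 mm (y, the long side) x 50 mm high, 0.19 to 0.31 kg, stands on the bench; low vial caps stand 8 mm above its top. Underside 25 mm below this point. x and y lie along its sides; either long side may go against the long edge.
- bottle_mid (a point): Centre of the bottle that stands on the reader's glass: round amber glass bottle, 56 mm diameter up to 60 mm, then a shoulder and a cap of 41 mm diameter from 81 to 105 mm; 105 mm high, 0.16 to 0.26 kg. Its underside is 52.5 mm below this point; z along its axis.
- tray_in (a point): Centre of the inner floor of the spill tray: fixed low open grey tray, 240 mm (x) x 160 mm (y) outside, 25 mm high, walls 4 mm, floor 4 mm above the bench (this point). Axes along its sides. Two bottles stand near its two short ends; the free place is the middle.
- tray_bottle_a_mid (a point): Centre of a bottle of the same kind and size, standing in the tray towards its +x end; leave it alone.
- tray_bottle_b_mid (a point): Centre of a bottle of the same kind and size, standing in the tray towards its -x end; leave it alone.
- timer: Flat white bench timer, 65 x 65 x 18 mm, origin at its underside; leave alone.
- wash_bottle: White plastic wash bottle with bent spout, 62 mm diameter, 172 mm high, origin at its underside; leave alone.
- dishes: Stack of three clear petri dishes, 92 mm diameter, 45 mm high, origin at its underside; leave alone.
Mind the look-alikes: they are no part of the job. What is shaped like the part that bears bottle_mid but red is not meant.

How it is judged:
On the way:
1. the bottle stands upright in the middle of the tray, released (x of bottle_mid in the frame of tray_in between -0.04 and 0.04 m and y of bottle_mid in the frame of tray_in between -0.05 and 0.05 m and z of bottle_mid in the frame of tray_in below 0.056 m and angle between bottle_mid's own z axis and vertical below 0.08 rad and contact force between the fingers and bottle below 0.1 N), for 0.2 s.
At the end, for the whole second after the job is handed in: Bottle upright on the tray floor, within 40 mm lengthwise and 50 mm crosswise of its middle. Rack flat on the glass (2 mm), within 3 mm of long edge and stop, square to 0.035 rad, at rest, and kept pressed by the robot: over 8 N on the glass, over 2 N against the long edge (x of bottle_mid in the frame of tray_in between -0.04 and 0.04 m and y of bottle_mid in the frame of tray_in between -0.05 and 0.05 m and z of bottle_mid in the frame of tray_in below 0.056 m and angle between bottle_mid's own z axis and vertical below 0.08 rad and x of rack_mid in the frame of reader_corner between -0.034 and -0.029 m and y of rack_mid in the frame of reader_corner between -0.063 and -0.058 m and z of rack_mid in the frame of reader_corner below 0.027 m and angle between rack_mid's own z axis and vertical below 0.03 rad and angle between the x axis of rack_mid and the x axis of reader_corner, either way round below 0.035 rad and contact force between rack and reader_fence above 2 N and contact force between rack and reader_glass above 8 N and contact force between any of the fingers, the arm and rack above 1 N and linear speed of rack below 0.01 m/s); the arm keeps its last pose, push and grip.
It fails at once if the bottle or the rack is tipped over (angle between any of bottle_mid, rack_mid's own z axis and vertical above 0.6 rad).
It fails at once if a bottle already in the tray is tipped or moved by more than 40 mm (angle between any of tray_bottle_a_mid, tray_bottle_b_mid's own z axis and vertical above 0.5 rad or distance of any of tray_bottle_a_mid, tray_bottle_b_mid from where it was at the start of the episode above 0.04 m).
It fails at once if the timer, wash bottle or dishes are moved by more than 40 mm (distance of any of timer, wash_bottle, dishes from where it was at the start of the episode above 0.04 m).
It also fails if it takes over 67 s, if anything falls off the work surface, if the arm or the gripper's body presses on something with over 40 N, if the wrist force passes 120 N, or if a joint passes its speed limit or range.

ROBOT

A 7-joint arm with a two-finger parallel gripper is mounted at the origin on the work surface. World frame = base frame: x ahead of the robot, y to its left, z up, the work surface at z = 0. Lengths are in m, angles in rad, forces in N, time in s.
With the tool pointing down it reaches from about 0.425 to 0.875 m from the base axis. Payload 4.7 kg.
Tool frame: the origin (TCP) lies midway between the tips of the shut fingers; the grasp point (between the pads) lies 19 mm behind it; z points along the fingers, y is the direction in which the jaws open and shut (so a half turn about z gives the same grasp; the last joint's range is limited). The gripper opens to 87 mm and grips with 3 to 60 N. Pads are 19 mm wide; open, the fingers measure 117 mm over their backs; the gripper's body (75 mm by 190 mm) begins 51 mm behind the grasp point.
Start: joints at [-1.132, 0.321, -0.07, 1.45, 0.023, 1.371, -0.057], TCP at [0.268, 0.592, 0.223] pointing down, gripper open.
Joint ranges: [-2.86, 2.86], [-0.3, 2.09], [-1.38, 1.24], [0.06, 2.45], [-1.56, 4.7], [0.09, 2.05], [-2.69, 2.69]. Speed limits (rad/s): [2.57, 2.57, 3.14, 3.14, 3.14, 3.14, 3.14].

INTERFACE

Orientations are given as a rotation vector (axis times angle).
In Python, from bench import get_state, eyes, job gives the robot as it stands. The module is installed in compiled form; this text tells all that it offers.
- The arm moves only by the shell command python3 -m jog 'ROWS' [FORCE]. ROWS is JSON, a list that holds one entry, the list of rows, each a list of 5 numbers: the opening, from 0 (shut) to 1 (fully open), then the shift along the tool's x, y, z in units of 40 mm (1.0 is 40 mm), then the turn about the tool's z in units of 5 degrees (1.0 is 5 degrees). In form: [[[jaw, dx, dy, dz, turn], ...]]. A call has 1 to 10 rows; each row shifts and turns the commanded pose from where the row before left it, along the tool's axes as they then stand; what a row does not reach is not made up. A row lasts 1/8 s, in which the tool goes at most 62.5 mm and 10.7 degrees, less where a joint would pass 70% of its speed; a pose out of reach is approached as far as the arm can. A call is refused whole if a number of a shift passes 1 or a number of a turn 1, either way. A call with a gripper value outside its range is refused whole. The fingers move at their own pace and stop on an object; FORCE is the grip in N (left out, the last holds). Time passes only in rows, so rows that do not move let the fingers close. It gives the time, the measured TCP pose, the force and the opening at its end, in the units of the state.
- get_state(): the state, without advancing time (a new reading comes with each control period).
- eyes.get_image(name): name is "scene" or "top" or "wrist"; returns (picture, depth): 480x640x3 uint8, red, green, blue; 480x640 float32, m along the optical axis (not along the pixel's ray), 0 where there is no reading.
- eyes.camera_params(name): a dict with "camera_matrix" (3x3 intrinsics, pixels), "pose" (4x4, takes a point from camera to world coordinates); the wrist camera has in their place "mount" (4x4, takes a point from camera to tool coordinates, whose origin is the TCP and whose axes are the flange's). Camera axes: x right, y down, z forward; pixel columns grow to the right and rows downward; lengths in m; the calibration is good to about 2 mm. A picture is of the moment at which its call begins: read the wrist's pose just before it. camera_params takes no time and is no camera call.
- job.close_job(): hands the job in, once; it reports no verdict.
The state is a dict: "time": time; "joint_positions": joint angles; "qd": joint speeds; "joint_torque": joint torques, N m; "position": TCP position; "tool_rot": TCP orientation; "ft_force": force on the tool from outside, world axes, zero at the start; "torque": the same for the moment, N m; "grip_width": opening from 0.0 (shut) to 1.0 (fully open).
Only numpy, scipy, OpenCV 4.12 (cv2) and the standard library are available. Lean on these libraries where they do the work, as an engineer would, in place of code of your own. Each camera call takes 0.05 s, during which the arm holds its last target. There are 200 camera calls.

## Working session

There is one attempt and no reset: what is moved stays moved. The work goes in short steps, Python scripts to look and compute and a shell command to move; the robot and the scene stay as the last step left them, time stands still between calls to the robot, and variables do not carry over. Pictures are saved under pics/ and viewed, about 8 in all and at most 12, crops included, and the job is handed in when it is done.

```bash
mkdir -p pics
cat > h.py <<'E'
import numpy as np, cv2
from bench import get_state, eyes, job
from scipy.spatial.transform import Rotation as R
def tool():
    s=get_state(); T=np.eye(4); T[:3,:3]=R.from_rotvec(s["tool_rot"]).as_matrix(); T[:3,3]=s["position"]; return T
def shot(n):
    T=tool(); p=eyes.camera_params(n); im,d=eyes.get_image(n)
    K=np.array(p["camera_matrix"]); P=np.array(p["pose"]) if n!="wrist" else T@np.array(p["mount"])
    return im,d,K,P
def cloud(d,K,P):
    v,u=np.mgrid[:480,:640]; c=np.stack([(u-K[0,2])*d/K[0,0],(v-K[1,2])*d/K[1,1],d],-1)
    return c@P[:3,:3].T+P[:3,3]
def ray(u,v,z,K,P):
    r=P[:3,:3]@np.array([(u-K[0,2])/K[0,0],(v-K[1,2])/K[1,1],1]); return P[:3,3]+r*(z-P[2,3])/r[2]
def save(n,im): cv2.imwrite("pics/"+n,im[...,::-1])
E
python3 - <<'E'
from h import *
for n in("top","scene"):
    im,d,K,P=shot(n); save(n+"0.png",im); np.savez(n+"0.npz",im=im,d=d,K=K,P=P); print(n,K.tolist(),P.round(3).tolist())
print(get_state()); print(tool().round(3)); print(eyes.camera_params("wrist"))
E
```

```text
top [[546.9062822009951, 0.0, 309.16771664475215], [0.0, 546.9062822009951, 246.94748547332546], [0.0, 0.0, 1.0]] [[0.021, -0.996, 0.081, 0.476], [-1.0, -0.022, -0.019, 0.017], [0.021, -0.081, -0.997, 1.201], [0.0, 0.0, 0.0, 1.0]]
scene [[564.8548952053197, 0.0, 309.57971522927085], [0.0, 564.8548952053197, 228.56928775461176], [0.0, 0.0, 1.0]] [[0.412, 0.65, -0.639, 1.276], [0.911, -0.283, 0.3, -0.326], [0.014, -0.706, -0.708, 0.887], [0.0, 0.0, 0.0, 1.0]]
{'time': 0.1, 'joint_positions': array([-1.13190235,  0.32178098, -0.07014037,  1.45157782,  0.02260483,
        1.37078538, -0.05689897]), 'qd': array([ 1.40935120e-03, -1.10255344e-03, -5.09732174e-04, -1.79259251e-03,
       -6.16443965e-04,  4.97477112e-07,  6.43359136e-04]), 'joint_torque': array([-5.48770895e-04, -4.92571664e+01, -4.06134753e-01, -3.13399994e+01,
       -6.42684801e-02,  3.95668682e-02,  5.88735247e-05]), 'position': array([0.26769283, 0.59176448, 0.22153801]), 'tool_rot': array([-6.62069438e-01, -3.07073648e+00,  2.73141401e-03]), 'ft_force': array([ 0.05018817, -0.74234787, -0.02552975]), 'torque': array([ 0.02219642, -0.04697014, -0.014141  ]), 'grip_width': 1.0015364730999772}
[[-0.911  0.412 -0.001  0.268]
 [ 0.412  0.911 -0.002  0.592]
 [-0.    -0.002 -1.     0.222]
 [ 0.     0.     0.     1.   ]]
{'camera_matrix': array([[355.352684  ,   0.        , 322.94856644],
       [  0.        , 355.352684  , 240.92978473],
       [  0.        ,   0.        ,   1.        ]]), 'mount': array([[-4.95567213e-04, -9.64013357e-01, -2.65853347e-01,
         7.24001834e-02],
       [ 9.99999167e-01, -7.94480993e-04,  1.01681431e-03,
        -1.52482005e-03],
       [-1.19143801e-03, -2.65852622e-01,  9.64012948e-01,
        -1.62046832e-01],
       [ 0.00000000e+00,  0.00000000e+00,  0.00000000e+00,
         1.00000000e+00]])}
```

View pics/top0.png

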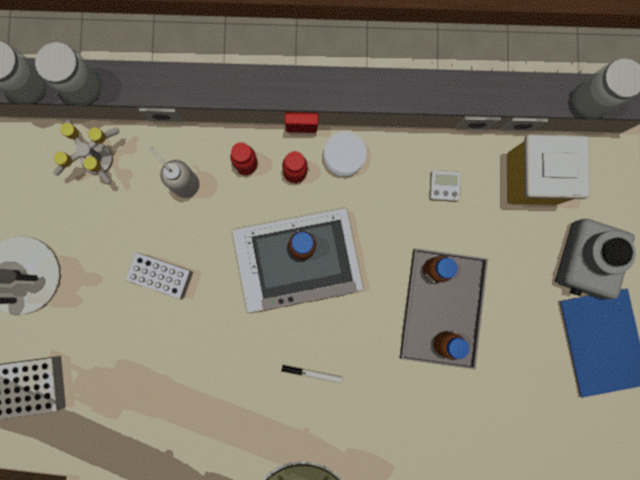

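View pics/scene0.png

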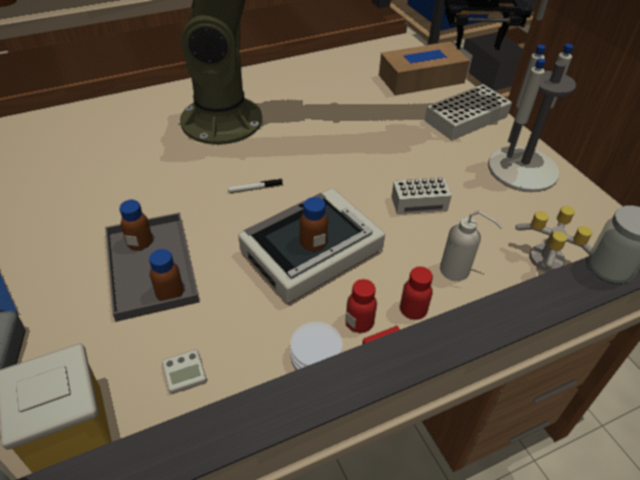

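The top view shows the reader at about (297,260) with an amber, blue-capped bottle on it at (302,245). The white rack is at (158,275) and the tray at (445,308), with bottles at (440,268) and (453,346). Two red look-alikes stand at (243,158) and (294,167). The bottle that is meant is the amber one on the glass; I'll confirm that, and find the fence and stop sides, in one enlarged crop.

Run:
```python
from h import *
t=np.load("top0.npz"); s=np.load("scene0.npz")
a=cv2.resize(t["im"][195:325,220:375],(620,520),interpolation=cv2.INTER_CUBIC)[:, :]
b=cv2.resize(s["im"][180:305,230:390],(620,484),interpolation=cv2.INTER_CUBIC)
a=cv2.resize(a,(400,335));b=cv2.resize(b,(400,312)); b=cv2.copyMakeBorder(b,0,23,0,0,0)
save("crop1.png",np.hstack([a,b]))
for f in (t,s):
    p=np.linalg.inv(f["P"])@np.array([.268,.592,.22,1]); q=f["K"]@p[:3]; print("tcp px",q[:2]/q[2])
C=cloud(t["d"],t["K"],t["P"]); hsv=cv2.cvtColor(t["im"],cv2.COLOR_RGB2HSV)
def comp(mask,name,lo=15):
    n,l,st,c=cv2.connectedComponentsWithStats(mask.astype(np.uint8))
    for i in range(1,n):
        if st[i,4]>lo:
            m=l==i; z=C[...,2][m]; X=C[m]; r=cv2.minAreaRect(X[:,:2].astype(np.float32)*1000)
            print(name,c[i].round(0),st[i,4],"z",np.percentile(z,[5,50,95]).round(3),"rect",np.round(r[0],1),np.round(r[1],1),round(r[2],1),"med",np.median(X,0).round(4))
H,S,V=cv2.split(hsv)
sub=np.zeros(H.shape,bool); sub[180:370,120:500]=1
comp((H>100)&(H<125)&(S>120)&(V>60)&sub,"cap")
z=C[...,2]; box=lambda u0,u1,v0,v1:np.pad(np.ones((v1-v0,u1-u0),bool),((v0,480-v1),(u0,640-u1)))
comp((z>.042)&(z<.07)&box(120,200,245,305),"rack")
comp((z>.035)&(z<.11)&box(225,370,200,315),"reader")
comp((z>.067)&(z<.08)&box(225,370,200,315),"fence",8)
comp((z>.018)&(z<.03)&box(395,495,240,375),"traywall")
comp((z>.012)&box(395,495,240,375),"tray")
```

```text
tcp px [-35.90451506 404.67226866]
tcp px [476.79571673  48.22407039]
cap [302. 242.] 360 z [0.163 0.166 0.169] rect [569.   11.4] [39.7 38.2] 0.6 med [0.5693 0.0114 0.1661]
cap [446. 268.] 333 z [0.101 0.108 0.111] rect [ 530.  -281.4] [39.1 38.2] 89.4 med [ 0.5292 -0.2797  0.1079]
cap [458. 348.] 346 z [0.102 0.108 0.112] rect [ 424.5 -167.1] [381.2  39.6] 68.4 med [ 0.3706 -0.303   0.1081]
rack [158. 275.] 1717 z [0.045 0.05  0.059] rect [504.9 312.2] [121.5  62.1] 72.4 med [0.5047 0.3107 0.0497]
reader [297. 260.] 9530 z [0.056 0.061 0.071] rect [543.6  19.9] [181.8 250.4] 12.2 med [0.5368 0.0245 0.0608]
fence [282. 233.] 766 z [0.068 0.071 0.075] rect [579.1  22.9] [ 85.7 204.8] 13.5 med [0.6058 0.0674 0.0712]
traywall [447. 308.] 863 z [0.019 0.024 0.028] rect [ 448.  -299.8] [162.2 240.6] 83.3 med [ 0.4453 -0.3128  0.024 ]
traywall [426. 270.] 29 z [0.019 0.026 0.03 ] rect [ 524.7 -260.2] [48.5 12.3] 10.2 med [ 0.5274 -0.257   0.0259]
traywall [439. 334.] 19 z [0.019 0.024 0.03 ] rect [ 391.  -289.2] [ 5.2 28.1] 40.0 med [ 0.3911 -0.2875  0.0238]
tray [447. 308.] 1079 z [0.013 0.023 0.028] rect [ 462. -182.] [399.5 240.6] 83.2 med [ 0.4471 -0.3178  0.0233]
tray [440. 268.] 735 z [0.029 0.09  0.111] rect [ 530.3 -277.9] [55.2 48.5] 5.1 med [ 0.5291 -0.2711  0.0901]
tray [451. 345.] 792 z [0.026 0.087 0.111] rect [ 433.6 -159. ] [358.5  57.4] 67.3 med [ 0.3746 -0.294   0.0873]
```

View pics/crop1.png

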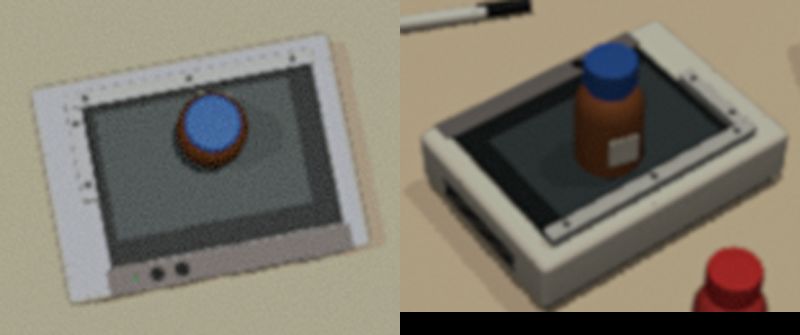

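The crop shows one amber, blue-capped bottle standing on the glass, at crop (210,125) in the top view. The red ones stand beside the reader and are not meant. The long edge is the far side (world +x), and the short stop is the left side (world +y), at crop (75,155). Their inner corner is at about crop (85,102).

I'll hold the bottle by its cap with the jaws along the tray's y (yaw 83.3°). First move: turn −3.5 units, then shift.

```bash
cat >> h.py <<'E'
def to(x,y,z,yaw):
    """remaining turn (units of 5 deg) and shift in tool axes after that turn (units of 40 mm); yaw = world angle of tool y"""
    T=tool(); cur=np.degrees(np.arctan2(T[1,1],T[0,1])); dt=-(yaw-cur); dt=(dt+180)%360-180
    a=np.radians(yaw); d=np.array([x,y,z])-T[:3,3]; Y=np.array([np.cos(a),np.sin(a),0]); X=np.array([-np.sin(a),np.cos(a),0])
    s=get_state()
    print("turn %.2f dx %.2f dy %.2f dz %.2f"%(dt/5,d@X/.04,d@Y/.04,-d[2]/.04),"| t %.1f"%s["time"],"pos",s["position"].round(4),"yaw %.1f"%cur,"F",s["ft_force"].round(1),"w %.3f"%s["grip_width"])
E
python3 -m jog '[[[1,0,0,0,-0.88],[1,0,0,0,-0.88],[1,0,0,0,-0.88],[1,0,0,0,-0.88],[1,-0.66,-0.96,0,0],[1,-0.66,-0.96,0,0],[1,-0.66,-0.96,0,0],[1,-0.66,-0.96,0,0],[1,-0.66,-0.96,0,0],[1,-0.66,-0.96,0,0]]]' 25
python3 -c "
from h import *; to(.5693,.0114,.222,83.3)
# reader refine from top depth
t=np.load('top0.npz'); C=cloud(t['d'],t['K'],t['P'])
def prin(m):
    X=C[m][:,:2]; r=cv2.minAreaRect((X*1000).astype(np.float32)); return r
z=C[...,2]
# fence only pixels, in reader frame
a=np.radians(12.6); ex=np.array([np.cos(a),np.sin(a)]); ey=np.array([-ex[1],ex[0]])
q=(C[...,:2]-np.array([.5791,.0229])); u=q@ex; v=q@ey
f=(abs(z-.072)<.004)&(abs(v)<.08)&(u>.02)&(u<.06)
L=cv2.fitLine(np.c_[v[f],u[f]].astype(np.float32),cv2.DIST_HUBER,0,.001,.001).ravel(); print('fence n',f.sum(),'slope deg',np.degrees(np.arctan2(L[1],L[0])),'mid u,v',L[3]-L[2]*L[1]/L[0],u[f].min(),u[f].max())
f=(abs(z-.072)<.004)&(u<.025)&(u>-.045)&(v>.08)
L=cv2.fitLine(np.c_[u[f],v[f]].astype(np.float32),cv2.DIST_HUBER,0,.001,.001).ravel(); print('stop n',f.sum(),'slope deg',np.degrees(np.arctan2(L[1],L[0])),'v0',L[3]-L[2]*L[1]/L[0],v[f].min(),v[f].max())
"
```

```text
time: 1.35
position: [0.3986, 0.3432, 0.2222]
tool_rot: [-0.185, -3.136, 0.0]
ft_force: [0.7, 0.5, -0.3]
grip_width: 1.001
turn -0.01 dx -5.21 dy -7.74 dz 0.01 | t 1.4 pos [0.3986 0.3432 0.2222] yaw 83.3 F [ 0.7  0.5 -0.3] w 1.001
fence n 408 slope deg 0.30798385 mid u,v 0.03551924 0.029155150900253207 0.042133746966981134
stop n 195 slope deg 89.21778 v0 0.8511851 0.08940741217028837 0.5956202467280787
```

```bash
python3 -m jog '[[[1,-0.65,-0.97,0,0],[1,-0.65,-0.97,0,0],[1,-0.65,-0.97,0,0],[1,-0.65,-0.97,0,0],[1,-0.65,-0.97,0,0],[1,-0.65,-0.97,0,0],[1,-0.65,-0.97,0,0],[1,-0.65,-0.97,0,0],[1,0,0,0,0],[1,0,0,0,0]]]'
python3 - <<'E'
from h import *
to(.5693,.0114,.144,83.3)
im,d,K,P=shot("wrist"); save("w1.png",im); C=cloud(d,K,P); h=cv2.cvtColor(im,cv2.COLOR_RGB2HSV)
m=(h[...,0]>100)&(h[...,0]<125)&(h[...,1]>120)&(h[...,2]>40)
n,l,st,c=cv2.connectedComponentsWithStats(m.astype(np.uint8))
for i in range(1,n):
    if st[i,4]>100: X=C[(l==i)&(d>0)]; print(c[i],st[i],np.median(X,0).round(4),cv2.minAreaRect((X[X[:,2]>.16][:,:2]*1000).astype(np.float32)) if (X[:,2]>.16).sum()>5 else "")
E
```

```text
time: 2.6
position: [0.5679, 0.0128, 0.2221]
tool_rot: [-0.184, -3.135, -0.001]
ft_force: [-0.3, 0.8, 0.4]
grip_width: 1.003
turn -0.01 dx -0.04 dy -0.03 dz 1.95 | t 2.6 pos [0.5679 0.0128 0.2221] yaw 83.3 F [-0.3  0.8  0.4] w 1.003
[323.18329098 257.88691233] [ 292  225   64   66 3148] [0.5664 0.0119 0.1667] ((568.00927734375, 11.767879486083984), (40.76738739013672, 40.18589401245117), 60.08859634399414)
```

View pics/w1.png

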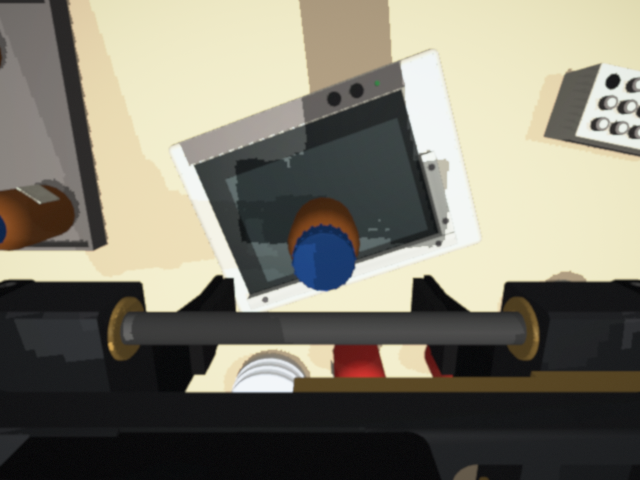

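The wrist view shows the cap at (323,258), centred between the fingers, and its measured position is within 1 mm of the TCP. I'll descend, close on the cap and lift.

```bash
python3 -m jog '[[[1,0,0,0.5,0],[1,0,-0.02,0.5,0],[1,0,0,0.5,0],[1,0,0,0.45,0],[1,0,0,0,0],[0.3,0,0,0,0],[0,0,0,0,0],[0,0,0,0,0],[0,0,0,0,0],[0,0,0,0,0]]]' 25
python3 -m jog '[[[0,0,0,0,0],[0,0,0,0,0],[0,0,0,-0.1,0],[0,0,0,-0.3,0],[0,0,0,-0.5,0],[0,0,0,-0.7,0],[0,0,0,-0.4,0],[0,0,0,0,0]]]' 25
python3 - <<'E'
from h import *
to(.448,-.2998,.09,83.3)
E
```

```text
time: 3.9
position: [0.5683, 0.0113, 0.1447]
tool_rot: [0.185, 3.136, 0.0]
ft_force: [0.2, 0.3, 0.9]
grip_width: 0.515
time: 4.9
position: [0.5691, 0.0113, 0.226]
tool_rot: [0.184, 3.133, 0.001]
ft_force: [-0.4, -0.1, -3.7]
grip_width: 0.464
turn -0.01 dx 2.10 dy -8.08 dz 3.40 | t 4.9 pos [0.5691 0.0113 0.226 ] yaw 83.3 F [-0.4 -0.1 -3.7] w 0.464
```

```bash
python3 -m jog '[[[0,0.05,-0.2,0,0],[0,0.13,-0.5,0,0],[0,0.22,-0.85,0,0],[0,0.25,-0.97,0,0],[0,0.25,-0.97,0,0],[0,0.25,-0.97,0,0],[0,0.25,-0.97,0,0],[0,0.25,-0.97,0,0],[0,0.22,-0.85,0,0],[0,0.13,-0.5,0,0]]]'
python3 -m jog '[[[0,0.08,-0.33,0,0],[0,0,0,0.3,0],[0,0,0,0.6,0],[0,0,0,0.6,0],[0,0,0,0.6,0],[0,0,0,0.5,0],[0,0,0,0,0],[0,0,0,0,0]]]'
python3 - <<'E'
from h import *
to(.448,-.2998,.086,83.3)
im,d,K,P=shot("scene"); save("s2.png",im[150:350,60:260].repeat(3,0).repeat(3,1)[:600,:600])
E
```

```text
time: 6.15
position: [0.4493, -0.2905, 0.224]
tool_rot: [-0.192, -3.134, 0.001]
ft_force: [-0.5, 0.1, -2.5]
grip_width: 0.466
time: 7.15
position: [0.4482, -0.2994, 0.1208]
tool_rot: [0.183, 3.136, 0.0]
ft_force: [-0.1, -0.5, -2.3]
grip_width: 0.468
turn 0.00 dx 0.00 dy -0.01 dz 0.87 | t 7.2 pos [ 0.4482 -0.2994  0.1208] yaw 83.3 F [-0.1 -0.5 -2.3] w 0.468
```

View pics/s2.png

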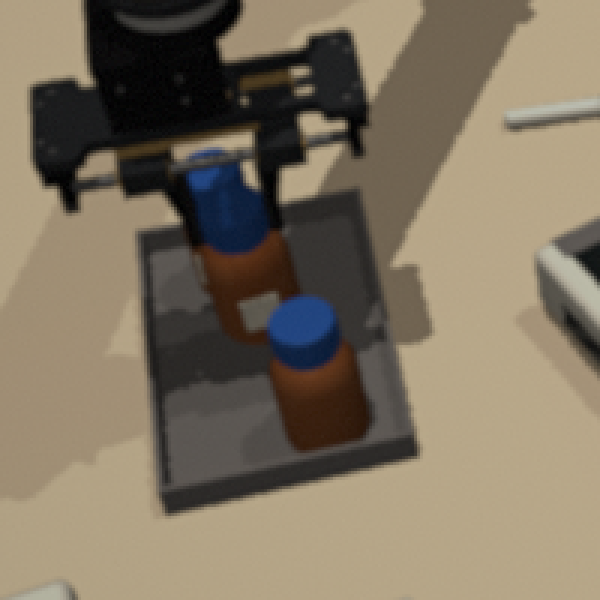

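The bottle hangs upright between the other two, which are untouched. I'll lower it gently to the floor.

```bash
python3 -m jog '[[[0,0,0,0.3,0],[0,0,0,0.3,0],[0,0,0,0.17,0],[0,0,0,0.05,0],[0,0,0,0.04,0],[0,0,0,0,0]]]'
python3 - <<'E'
from h import *
to(.448,-.2998,.086,83.3)
E
```

```text
time: 7.95
position: [0.4481, -0.3, 0.0867]
tool_rot: [0.185, 3.135, -0.0]
ft_force: [-1.2, 0.2, -0.2]
grip_width: 0.464
turn -0.01 dx 0.00 dy 0.00 dz 0.02 | t 8.0 pos [ 0.4481 -0.3     0.0867] yaw 83.3 F [-1.2  0.2 -0.2] w 0.464
```

```bash
python3 -m jog '[[[0,0,0,0.02,0],[0.6,0,0,0,0],[1,0,0,0,0],[1,0,0,0,0],[1,0,0,0,0],[1,0,0,-0.4,0],[1,0,0,-0.8,0],[1,0,0,-0.9,0],[1,0,0,-0.9,0],[1,0,0,-0.4,0]]]'
python3 - <<'E'
from h import *
to(.505,.3122,.222,-17.6)
im,d,K,P=shot("top"); C=cloud(d,K,P); h=cv2.cvtColor(im,cv2.COLOR_RGB2HSV)
m=(h[...,0]>100)&(h[...,0]<125)&(h[...,1]>120)&(h[...,2]>60); m[:,:380]=0; m[:,500:]=0
n,l,st,c=cv2.connectedComponentsWithStats(m.astype(np.uint8))
for i in range(1,n):
    if st[i,4]>50: print(c[i].round(),st[i,4],np.median(C[l==i],0).round(4))
save("t3.png",cv2.resize(im[200:400,350:550],(500,500)))
E
```

```text
time: 9.2
position: [0.4486, -0.3007, 0.2244]
tool_rot: [0.185, 3.132, -0.002]
ft_force: [0.1, 0.0, -0.4]
grip_width: 1.002
turn 20.17 dx 15.03 dy -3.29 dz 0.06 | t 9.2 pos [ 0.4486 -0.3007  0.2244] yaw 83.2 F [ 0.1  0.  -0.4] w 1.002
[446. 268.] 334 [ 0.5291 -0.2794  0.1081]
[458. 348.] 336 [ 0.3705 -0.3036  0.1084]
```

View pics/t3.png

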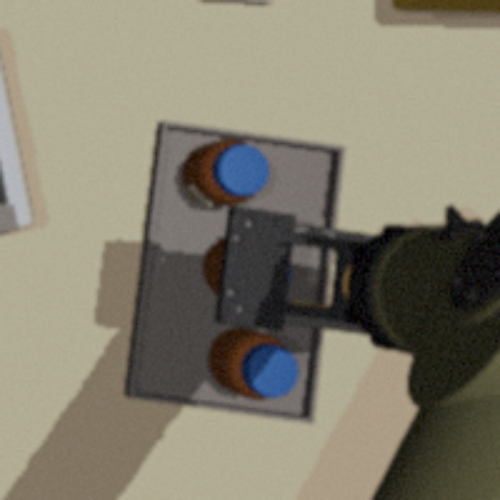

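```bash
python3 -m jog '[[[1,0,0.4,0,0],[1,0,0.8,0,0],[1,0,0.98,0,0],[1,0,0.98,0,0],[1,0,0.98,0,0],[1,0,0.98,0,0],[1,0,0.98,0,0],[1,0,0.98,0,0],[1,0,0.98,0,0],[1,0,0.98,0,0]]]'
python3 -m jog '[[[1,0,0.98,0,0],[1,0,0.98,0,0],[1,0,0.98,0,0],[1,0,0.98,0,0],[1,0,0.98,0,0],[1,0,0.98,0,0],[1,0,0.5,0,1],[1,0,0,0,1],[1,0,0,0,1],[1,0,0,0,1]]]'
python3 -m jog '[[[1,0,0,0,1],[1,0,0,0,1],[1,0,0,0,1],[1,0,0,0,1],[1,0,0,0,1],[1,0,0,0,1],[1,0,0,0,1],[1,0,0,0,1],[1,0,0,0,1],[1,0,0,0,1]]]'
python3 -m jog '[[[1,0,0,0,1],[1,0,0,0,1],[1,0,0,0,1],[1,0,0,0,1],[1,0,0,0,1],[1,0,0,0,1],[1,0,0,0,0.2],[1,0,0,0,0]]]'
python3 - <<'E'
from h import *
to(.505,.3122,.222,-17.6)
print(get_state()["joint_positions"].round(2))
im,d,K,P=shot("wrist"); save("w4.png",im); C=cloud(d,K,P)
m=(C[...,2]>.03)&(C[...,2]<.07)&(np.hypot(C[...,0]-.505,C[...,1]-.312)<.09)&(d>0)
n,l,st,c=cv2.connectedComponentsWithStats(m.astype(np.uint8))
for i in range(1,n):
    if st[i,4]>500: X=C[l==i]; X=X[X[:,2]>.045]; r=cv2.minAreaRect((X[:,:2]*1000).astype(np.float32)); print(c[i],st[i,4],r)
im,d,K,P=shot("top"); C=cloud(d,K,P); h=cv2.cvtColor(im,cv2.COLOR_RGB2HSV)
m=(h[...,0]>100)&(h[...,0]<125)&(h[...,1]>120)&(h[...,2]>60); m[:,:380]=0; m[:,500:]=0
n,l,st,c=cv2.connectedComponentsWithStats(m.astype(np.uint8))
a=np.radians(-6.7)
for i in range(1,n):
    if st[i,4]>50: p=np.median(C[l==i],0); q=p[:2]-[.448,-.2998]; print(c[i].round(),st[i,4],p.round(4),"tray frame",np.round([q@[np.cos(a),np.sin(a)],q@[-np.sin(a),np.cos(a)]],4))
E
```

```text
time: 10.5
position: [0.4895, 0.0604, 0.2203]
tool_rot: [-0.185, -3.135, 0.001]
ft_force: [0.2, 0.0, 0.2]
grip_width: 1.0
time: 11.75
position: [0.5195, 0.3124, 0.2198]
tool_rot: [-0.73, -3.054, 0.003]
ft_force: [-0.2, -0.8, 0.0]
grip_width: 1.001
time: 13.0
position: [0.5195, 0.3123, 0.2199]
tool_rot: [-1.953, -2.46, 0.004]
ft_force: [-1.2, 0.2, 0.0]
grip_width: 0.999
time: 14.0
position: [0.5198, 0.3126, 0.2207]
tool_rot: [2.536, 1.854, -0.002]
ft_force: [0.1, -0.1, -0.0]
grip_width: 0.997
turn -0.01 dx -0.12 dy -0.35 dz -0.03 | t 14.0 pos [0.5198 0.3126 0.2207] yaw -17.7 F [ 0.1 -0.1 -0. ] w 0.997
[-0.83  0.23  0.28  1.58 -0.07  1.34 -0.84]
[306.77101266 219.1121519 ] 7900 ((503.978515625, 314.08697509765625), (119.44810485839844, 62.01610565185547), 72.28121948242188)
[446. 268.] 332 [ 0.5292 -0.2794  0.108 ] tray frame [0.0782 0.0297]
[455. 308.] 342 [ 0.4492 -0.2981  0.1081] tray frame [0.001  0.0018]
[458. 348.] 348 [ 0.3707 -0.3031  0.1081] tray frame [-0.0764 -0.0123]
```

View pics/w4.png

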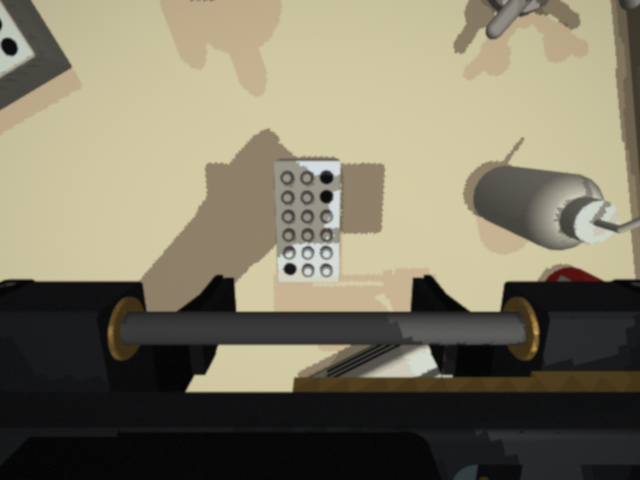

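The bottle stands in the tray at (1, 2) mm from its middle, with the neighbours unmoved. The wrist view shows the rack at (307,220), parallel to the jaws, with measured centre (0.5045, 0.313). I'll descend and grip it.

```bash
python3 -m jog '[[[1,-0.1,-0.37,0.3,0],[1,0,0,0.7,0],[1,0,0,0.8,0],[1,0,0,0.8,0],[1,0,0,0.7,0],[1,0,0,0.6,0],[1,0,0,0.5,0],[1,0,0,0.4,0],[1,0,0,0.25,0],[1,0,0,0.02,0]]]' 45
python3 -m jog '[[[1,0,0,0,0],[0.6,0,0,0,0],[0.6,0,0,0,0],[0,0,0,0,0],[0,0,0,0,0],[0,0,0,0,0],[0,0,0,0,0],[0,0,0,0,0]]]' 45
python3 -c "
from h import *; to(.5045,.313,.018,-17.6)"
```

```text
time: 15.35
position: [0.5046, 0.3133, 0.0181]
tool_rot: [2.537, 1.852, -0.001]
ft_force: [-0.1, -0.3, 0.4]
grip_width: 1.001
time: 16.35
position: [0.5048, 0.3136, 0.0188]
tool_rot: [-2.537, -1.852, -0.0]
ft_force: [-0.9, -0.2, 3.3]
grip_width: 0.711
turn -0.03 dx -0.02 dy -0.00 dz 0.02 | t 16.4 pos [0.5048 0.3136 0.0188] yaw -17.7 F [-0.9 -0.2  3.3] w 0.711
```

```bash
python3 -m jog '[[[0,0,0,-0.1,0],[0,0,0,-0.3,0],[0,0,0,-0.6,0],[0,0,0,-0.8,0],[0,0,0,-0.6,-1],[0,0,0,-0.2,-1],[0,0,0,0,-1],[0,0,0,0,-1],[0,0,0,0,-1],[0,0,0,0,-1]]]'
python3 -m jog '[[[0,-0.4,0,0,0],[0,-0.8,0,0,0],[0,-0.95,0,0,0],[0,-0.95,0,0,0],[0,-0.95,0,0,0],[0,-0.95,0,0,0],[0,-0.8,0,0,0],[0,-0.65,0,0,0],[0,-0.4,0,0,0],[0,0,0,0,0]]]'
python3 - <<'E'
from h import *
to(.5661,.0426,.084,12.3)
im,d,K,P=shot("wrist"); save("w5.png",im)
im,d,K,P=shot("top"); C=cloud(d,K,P)
h=np.zeros((480,640),bool); h[200:320,225:375]=1
a=np.radians(12.3); ex=np.array([np.cos(a),np.sin(a)]); ey=np.array([-ex[1],ex[0]])
E
```

```text
time: 17.6
position: [0.5048, 0.3132, 0.123]
tool_rot: [1.968, 2.448, 0.0]
ft_force: [-0.5, 0.0, -2.8]
grip_width: 0.712
time: 18.85
position: [0.563, 0.0438, 0.1228]
tool_rot: [1.976, 2.442, -0.0]
ft_force: [-0.9, 1.1, -2.8]
grip_width: 0.713
turn -0.05 dx -0.05 dy 0.07 dz 0.97 | t 18.9 pos [0.563  0.0438 0.1228] yaw 12.1 F [-0.9  1.1 -2.8] w 0.713
```

View pics/w5.png

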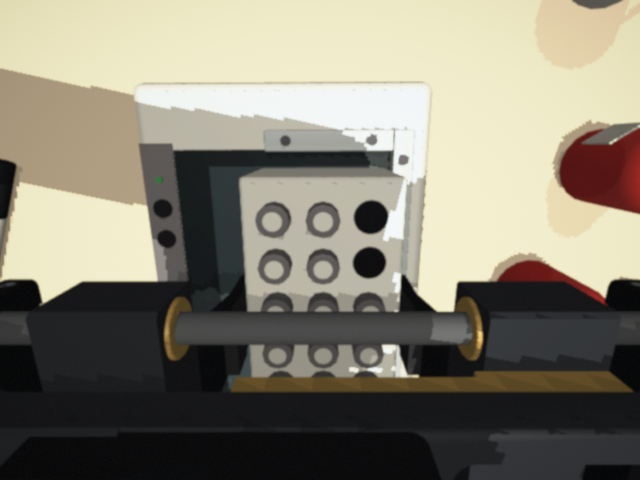

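The wrist view shows the rack square to the reader, the stop ahead with its inner edge near row 152, and the long edge on the right with its inner face near column 393. I'll measure the remaining gaps by rays.

Run:
```python
from h import *
im=cv2.imread("pics/w5.png")[...,::-1]; p=eyes.camera_params("wrist"); K=np.array(p["camera_matrix"]); T=tool(); P=T@np.array(p["mount"])
g=cv2.cvtColor(im,cv2.COLOR_RGB2GRAY).astype(float)
# stop inner edge: strongest bright->dark step going down rows 140..165
def tl(u,v,z): return (np.linalg.inv(T)@np.append(ray(u,v,z,K,P),1))[:2]*1000
S=[]
for u in range(275,385,10):
    c=np.diff(g[140:166,u]); v=140+c.argmin()+.5; S.append(tl(u,v,.072))
S=np.array(S); print("stop inner edge tool x (mm)",S[:,0].round(1))
F=[]
for v in range(156,166,2):
    c=np.diff(g[v,380:402]); u=380+c.argmax()+.5; F.append(tl(u,v,.072))
print("fence inner tool y (mm)",np.array(F)[:,1].round(1))
E_=[]
zt=T[2,3]-.018+.050
for u in range(255,390,15):
    c=np.diff(g[170:190,u]); v=170+c.argmax()+.5; E_.append(tl(u,v,zt))
print("rack front top edge tool x",np.array(E_)[:,0].round(1))
for v in (200,240):
    print("rack top sides tool y", tl(241,v,zt).round(1), tl(404,v,zt).round(1))
```

```text
stop inner edge tool x (mm) [66.7 66.7 66.7 66.7 66.7 66.7 66.7 67.2 67.2 67.2 67.2]
fence inner tool y (mm) [40.  40.  40.1 40.1 40.2]
rack front top edge tool x [61.9 59.7 59.7 59.7 59.7 59.7 59.7 59.7 59.7]
rack top sides tool y [ 51.2 -30.8] [51.2 29.2]
rack top sides tool y [ 35.9 -31.7] [35.9 30.1]
```

```bash
python3 -m jog '[[[0,0,0,0.3,-0.05],[0,0,0,0.4,0],[0,0,0,0.25,0],[0,0,0,0.05,0],[0,0,0.1,0,0],[0,0,0.08,0,0],[0,0,0,0,0],[0,0,0,0,0]]]' 45
python3 -c "
from h import *; to(.5661,.0426,.0808,12.3)"
```

```text
time: 19.95
position: [0.5701, 0.0472, 0.0828]
tool_rot: [1.966, 2.45, 0.001]
ft_force: [-0.5, 0.4, -2.3]
grip_width: 0.707
turn 0.04 dx -0.09 dy -0.12 dz 0.05 | t 19.9 pos [0.5701 0.0472 0.0828] yaw 12.5 F [-0.5  0.4 -2.3] w 0.707
```

Now I'll creep to the long edge, then to the stop, reading the forces.

```bash
for i in 1; do python3 -m jog '[[[0,0,0.03,0,0],[0,0,0,0,0],[0,0,0,0,0]]]' | sed -n '2p;4p'; python3 -m jog '[[[0,0,0.03,0,0],[0,0,0,0,0],[0,0,0,0,0]]]' | sed -n '2p;4p'; python3 -m jog '[[[0,0,0.03,0,0],[0,0,0,0,0],[0,0,0,0,0]]]' | sed -n '2p;4p'; done
```

```text
position: [0.5712, 0.0475, 0.0826]
ft_force: [-0.3, -0.1, -2.2]
position: [0.5723, 0.0478, 0.0825]
ft_force: [-0.7, 0.3, -2.0]
position: [0.5725, 0.0478, 0.0822]
ft_force: [-4.8, -0.6, -1.0]
```

```bash
python3 -m jog '[[[0,0.1,0,0,0],[0,0,0,0,0],[0,0,0,0,0]]]' | sed -n '2p;4p'; python3 -m jog '[[[0,0.04,0,0,0],[0,0,0,0,0],[0,0,0,0,0]]]' | sed -n '2p;4p'; python3 -c "
from h import *; to(.5722,.0521,.0808,12.3)"
```

```text
position: [0.5718, 0.0512, 0.0821]
ft_force: [-5.0, -2.5, -2.4]
position: [0.5715, 0.0525, 0.082]
ft_force: [-3.8, -2.5, -2.4]
turn 0.03 dx -0.01 dy 0.02 dz 0.03 | t 21.8 pos [0.5715 0.0525 0.082 ] yaw 12.5 F [-3.8 -2.5 -2.4] w 0.706
```

```bash
python3 -m jog '[[[0,0.03,0,0,0],[0,0,0,0,0],[0,0,0,0,0]]]' | sed -n '2p;4p'; python3 -m jog '[[[0,0.03,0,0,0],[0,0,0,0,0],[0,0,0,0,0]]]' | sed -n '2p;4p';  python3 -m jog '[[[0,0.03,0,0,0],[0,0,0,0,0],[0,0,0,0,0]]]' | sed -n '2p;4p'; python3 -c "
from h import *; to(.5722,.0521,.0808,12.3)"
```

```text
position: [0.5714, 0.0531, 0.082]
ft_force: [-4.1, -3.7, -3.1]
position: [0.5713, 0.0531, 0.0821]
ft_force: [-2.4, -6.7, -2.9]
position: [0.5713, 0.0532, 0.0822]
ft_force: [-3.6, -6.9, -2.6]
turn 0.02 dx -0.03 dy 0.01 dz 0.04 | t 22.9 pos [0.5713 0.0532 0.0822] yaw 12.4 F [-3.6 -6.9 -2.6] w 0.709
```

Both edges are touched: about 4 N on the long edge and 6–7 N on the stop. Now I'll lower onto the glass and press.

```bash
python3 -m jog '[[[0,0,0,0.03,0],[0,0,0,0,0],[0,0,0,0,0]]]' 55| sed -n '2p;4p'; python3 -m jog '[[[0,0,0.02,0.04,0],[0,0,0,0,0],[0,0,0,0,0]]]' | sed -n '2p;4p';  python3 -m jog '[[[0,0,0.03,0.05,0],[0,0,0,0,0],[0,0,0,0,0]]]' | sed -n '2p;4p'; python3 -c "
from h import *; to(.5722,.0521,.0808,12.3)"
```

```text
position: [0.5714, 0.0532, 0.0817]
ft_force: [-4.8, -7.0, 1.1]
position: [0.5714, 0.0531, 0.0808]
ft_force: [-8.4, -8.6, 7.4]
position: [0.5715, 0.0531, 0.0808]
ft_force: [-17.8, -9.3, 22.6]
turn 0.01 dx -0.03 dy 0.01 dz 0.00 | t 24.1 pos [0.5715 0.0531 0.0808] yaw 12.3 F [-17.8  -9.3  22.6] w 0.706
```

```bash
python3 -m jog '[[[0,0,0,0,0],[0,0,0,0,0],[0,0,0,0,0],[0,0,0,0,0],[0,0,0,0,0],[0,0,0,0,0],[0,0,0,0,0],[0,0,0,0,0]]]'
python3 - <<'E'
from h import *
T=tool(); print("tilt",T[:3,2].round(4))
im,d,K,P=shot("wrist"); save("w6.png",im)
C=cloud(d,K,P); t=(C-T[:3,3])@T[:3,:3]*1000
m=(t[...,0]>25)&(t[...,0]<62)&(abs(t[...,1])<32)&(d>0); z=C[...,2][m]; top=m&(abs(C[...,2]-.112)<.004)
A=np.c_[t[top][:,:2],np.ones(top.sum())]; c=np.linalg.lstsq(A,C[...,2][top]*1000,rcond=None)[0]; print("rack top plane slope rad",c[:2].round(4),"z at centre",c[2].round(1),top.sum())
im2,d,K,P=shot("top"); im2=cv2.resize(im2[190:330,210:380],(680,560)); save("t6.png",im2)
to(.5722,.0521,.0808,12.3)
E
```

```text
time: 25.08
position: [0.5715, 0.0531, 0.0808]
tool_rot: [-1.969, -2.446, 0.009]
ft_force: [-18.5, -9.5, 22.1]
grip_width: 0.704
tilt [-0.0046 -0.0034 -1.    ]
rack top plane slope rad [-0.0084 -0.004 ] z at centre 112.3 12041
turn 0.01 dx -0.03 dy 0.01 dz 0.00 | t 25.2 pos [0.5715 0.0531 0.0808] yaw 12.3 F [-17.9  -9.7  22.4] w 0.706
```

View pics/w6.png

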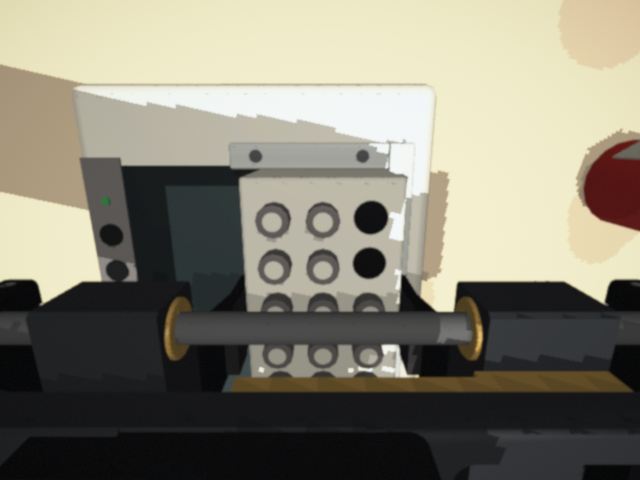

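The rack is flat and against the stop. Some of the sideways push may be carried by glass friction, so I'll ease the down force, let the side push settle on the long edge, and press again.

```bash
python3 -m jog '[[[0,0,0,-0.04,0],[0,0,0,-0.03,0],[0,0,0,0,0],[0,0,0,0,0]]]' | sed -n '2p;4p'; python3 -m jog '[[[0,0,0,0.03,0],[0,0,0,0.03,0],[0,0,0,0,0],[0,0,0,0,0],[0,0,0,0,0],[0,0,0,0,0]]]'
```

```text
position: [0.5715, 0.0531, 0.0809]
ft_force: [-10.3, -8.7, 5.9]
time: 26.42
position: [0.5715, 0.0532, 0.0809]
tool_rot: [-1.969, -2.446, 0.009]
ft_force: [-16.9, -8.4, 19.5]
grip_width: 0.705
```

Run:
```python
from h import *
to(.5722,.0521,.0808,12.3); job.close_job()
```

```text
turn 0.01 dx -0.03 dy 0.01 dz 0.00 | t 26.4 pos [0.5715 0.0532 0.0809] yaw 12.3 F [-16.9  -8.4  19.5] w 0.705
the job is handed in; nothing more can be done
```

I handed the job in at 26.4 s, with the bottle standing in the tray and the rack held pressed into the reader's corner.

- **Bottle:** I gripped it by the cap, stood it in the tray and released it. The top camera put it about 1 mm lengthwise and 2 mm crosswise from the tray's middle. The two bottles already there had not moved.
- **Rack position:** it sits on the glass against the long edge and the stop. The rack top measured 112.3 mm, where 112 mm is expected. Tilt was under 0.01 rad, and the tool's yaw matched the reader's to about 0.1°. The final tool position was within about 1 mm of the seat I had worked out beforehand.
- **Push:** at the end the wrist read about 19.5 N down, 18 N towards the long edge and 5 N towards the stop, steady over the last rows.

**Not measured directly:** the wrist force does not separate the long edge's share from glass friction. With the down force eased to about 6 N, roughly 12 N still pushed sideways. By my estimate at least 4 N of that was on the long edge before I pressed down again. I did not take another picture after that last re-press, but the tool position stayed the same to 0.1 mm.

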